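# Find the heavy side of an unevenly loaded tube rotator and hold it down

## Robot

A 6-joint arm with a two-finger parallel gripper is mounted at the origin on the work surface. World frame = base frame: x ahead of the robot, y to its left, z up, the work surface at z = 0. Lengths are in m, angles in rad, forces in N, time in s.
With the tool pointing down it reaches from about 0.375 to 0.9 m from the base axis. Payload 3.1 kg.
Tool frame: the origin (TCP) lies between the finger pads; the fingertips stand 11 mm ahead of it and the grasp point (between the pads) lies 8 mm behind it; z points along the fingers, y is the direction in which the jaws open and shut (so a half turn about z gives the same grasp; the last joint's range is limited). The gripper opens to 85 mm and grips with 20 to 120 N. Pads are 22 mm wide; open, the fingers measure 114 mm over their backs; the gripper's body (76 mm by 85 mm) begins 54 mm behind the grasp point. The pads swing forward as they close: fully open they stand 13 mm farther back than shut.
Start: joints at [-1.351, 0.527, 1.433, -0, 1.181, -0.178], TCP at [0.242, -0.576, 0.242] pointing down, gripper open.
Joint ranges: [-3.08, 3.08], [-0.75, 2.2], [0.22, 2.44], [-1.43, 4.57], [0, 2.65], [-2.85, 2.85]. Speed limits (rad/s): [2.79, 2.79, 3.14, 3.14, 3.14, 3.14].

## Interface

Orientations are given as a unit quaternion [x, y, z, w].
In Python, from station import manip gives the robot as it stands. The module is installed in compiled form; this text tells all that it offers.
- The arm moves only by the tool arm_command, never from a script. Its argument "rows" is a list of rows, each a list of 3 entries, a list of its own where there are three numbers: the shift along the world's x, y, z in mm, then the turn about the world's z in rad, then the closure, from -1 (fully open) to 1 (shut), so that 0 is half open. A call has 1 to 12 rows; each row shifts and turns the commanded pose from where the row before left it; what a row does not reach is not made up. A row lasts 1/8 s, in which the tool goes at most 62.5 mm and 10.7 degrees, less where a joint would pass 70% of its speed; a pose out of reach is approached as far as the arm can. A call with a gripper value outside its range is refused whole. The fingers move at their own pace and stop on an object; "squeeze" is the grip in N (left out, the last holds). Time passes only in rows, so rows that do not move let the fingers close. It gives the time, the measured TCP pose, the force and the opening at its end, in the units of the state.
- manip.sense(): the state, without advancing time (a new reading comes with each control period).
- manip.snapshot(name): name is "scene" or "top" or "wrist"; returns the picture (420x560x3 uint8, blue, green, red); there is no depth.
- manip.get_calibration(name): a dict with "fovy" (degrees; the focal length in pixels is half the picture's height over the tangent of half this angle, whatever the lens; pixels are square), "cx", "cy" (the principal point, pixels), "R" (3x3) and "t" (3): a world point X has camera coordinates R X + t. Camera axes: x right, y down, z forward; pixel columns grow to the right and rows downward; lengths in m; the calibration is good to about 2 mm. The wrist camera is an equidistant fisheye: a pixel r from the principal point sees the ray r / f radians off the axis. A picture is of the moment at which its call begins: read the wrist's pose just before it. get_calibration takes no time and is no camera call; for the wrist camera it gives the pose at the moment of the call.
- manip.sign_off(): hands the job in, once; it reports no verdict.
The state is a dict: "t": time; "q": joint angles; "qd": joint speeds; "tau": joint torques, N m; "tcp_pos": TCP position; "tool_rot": TCP orientation; "force": force on the tool from outside, world axes, zero at the start; "ft_torque": the same for the moment, N m; "finger_gap": opening from 0.0 (shut) to 1.0 (fully open).
Only numpy, scipy, OpenCV 4.12 (cv2) and the standard library are available. Lean on these libraries where they do the work, as an engineer would, in place of code of your own. Each camera call takes 0.05 s, during which the arm holds its last target.

## Task

The tube rotator is loaded with eight closed tubes that look alike but are not equally full, so its rotor is heavier on one side. Turn the rotor by hand to find out which side that is (its bearing drags, so left alone it stops short of the bottom, on whichever side it came down), then turn it until the heavy side is straight down and finish while still gripping the rotor there, at rest, so that I can exchange the tube at the top. Leave the other things on the desk where they are.

Things in the scene. Friction and masses are not known exactly. Their poses are not given: they have to be found in the camera images.
- rotator: tube rotator, fast on the desk, motor off: white housing (x -125 to -5 mm, 140 wide, 206 high, knob to 224) on a dark foot plate (x -130 to 105, 165 wide, 16 high). Origin: on the desk, midway across; x along the shaft from housing to rotor (away from the robot, within 30 deg), y left, z up
- rotor: upright white disc, 240 mm diameter, 12 thick, on the rotator's level shaft; it turns without end either way. Origin: its centre; x along the shaft, as the rotator's; y and z turn with it. Turns stiffly: drag about 0.09 N m plus 0.05 per rad/s. The uneven filling pulls the heavy side down with 0.11 to 0.23 N m at most. Which side is heavy differs every time and cannot be seen
- rotor_hub (a point): centre of the disc, at x 60, y 0, z 175 mm of the rotator; axes as the rotator's. Eight grey tubes, blue caps 34 mm wide, sit through the disc all round, parallel to the shaft, at 68 mm radius, reaching 50 mm behind it (to the housing) and 65 in front. Outside 86 mm radius both faces are bare: the rim can be pinched across its 12 mm, from above or leaning with it
- rim_top (a point): highest point of the disc's rim, 120 mm above the hub; a fixed point, does not turn. How the rotor behaves: let go with its heavy side well out to one side, it creeps down by itself in 1 to 4 s and stops 22 to 53 deg short of the bottom, equally short from either side; let go nearer the bottom or nearly upside down, it stays. It may still creep at the start
- index_mark (a point): black index mark of the rotor: a radial bar 10 mm wide from 88 mm radius to the rim, flush, on both faces and across the rim's edge. The point lies in the disc's middle plane, 100 mm from its centre along the rotor's z axis, midway between two tubes; it turns with the rotor and shows its angle. In no fixed relation to the heavy side
- tube_rack: bystander: white rack, 80 x 160 mm, with four tubes, 119 high, beside the rotator. Origin: middle of its underside
- beaker: bystander: clear beaker, 72 mm wide, 95 high, on the rotator's other side. Origin: middle of its underside
- meter: bystander: black hand meter, 75 x 150 x 22 mm, lying. Origin: middle of its underside
- kit_carton: bystander: white and orange carton, 90 x 130 x 75 mm. Origin: middle of its underside
- wash_bottle: bystander: white wash bottle, 64 mm wide, 183 high. Origin: middle of its underside
- pipettor: bystander: white pipettor lying on its side, 240 mm long, 26 high. Origin: on the desk, about its middle

How it is judged:
At the end, for the whole second after the job is handed in: the rotor's heavy side is within 15 degrees of straight down, the rotor is at rest (under 0.1 rad/s) and the fingers are still gripping it (over 2 N) (y of load_c0 in the frame of rotor_hub between -0.0155 and 0.0155 m and z of load_c0 in the frame of rotor_hub below -0.04 m and contact force between the fingers and rotor above 2 N and angular speed of rotor below 0.1 rad/s); the arm keeps its last pose, push and grip.
It fails at once if a bystander on the desk was pushed more than 40 mm (distance of any of tube_rack, beaker, meter, kit_carton, wash_bottle, pipettor from where it was at the start of the episode above 0.04 m).
It also fails if it takes over 72 s, if anything falls off the work surface, if the arm or the gripper's body presses on something with over 40 N, if the wrist force passes 120 N, or if a joint passes its speed limit or range.

## Working session

There is one attempt and no reset: what is moved stays moved. The work goes in short steps, Python scripts to look and compute and a tool call to move; the robot and the scene stay as the last step left them, time stands still between calls to the robot, and variables do not carry over. Pictures are saved under pics/ and viewed, and the job is handed in when it is done.

Besides the shell and the picture viewer there is one more tool, called after "Request:" by a JSON object that holds its "name" and its "arguments", one argument or row to a line. arm_command: Moves the arm, as the interface text tells. Its arguments: {"type":"object","properties":{"rows":{"type":"array","items":{"type":"array"}},"squeeze":{"type":"number"}},"required":["rows"]}

```bash
mkdir -p pics; cat > h.py <<'E'
import numpy as np, cv2
from station import manip
def snap(n,f):
    im=manip.snapshot(n); im=np.array(im); cv2.imwrite('pics/'+f+'.png',im); return im
def K(c,h=420):
    f=h/2/np.tan(np.radians(c['fovy'])/2); return f
def ray(c,u,v):
    f=K(c); R=np.array(c['R']);t=np.array(c['t'])
    d=R.T@np.array([(u-c['cx'])/f,(v-c['cy'])/f,1.]); return -R.T@t,d
def onz(c,u,v,z):
    o,d=ray(c,u,v); return o+d*(z-o[2])/d[2]
def proj(c,X):
    f=K(c); p=np.array(c['R'])@np.array(X)+np.array(c['t']); return c['cx']+f*p[0]/p[2],c['cy']+f*p[1]/p[2]
E
python3 - <<'E'
from h import *
for n in('scene','top','wrist'):
    c=manip.get_calibration(n); print(n,c['fovy'],np.round(-np.array(c['R']).T@np.array(c['t']),3),np.round(c['R'],2).tolist())
    snap(n,n+'0')
print(manip.sense()['t'], manip.sense()['force'])
E
```

```text
scene 50.94408778927471 [ 1.046 -0.633  1.28 ] [[0.73, 0.68, 0.0], [0.54, -0.57, -0.62], [-0.42, 0.45, -0.79]]
top 47.7236263888375 [ 0.296 -0.003  1.627] [[-0.01, -1.0, 0.0], [-0.99, 0.01, -0.12], [0.12, -0.0, -0.99]]
wrist 65.70646984690485 [ 0.316 -0.545  0.373] [[0.39, -0.92, -0.0], [-0.88, -0.37, 0.31], [-0.29, -0.12, -0.95]]
0.15 [0.36378025 0.02489465 0.32114603]
```

View pics/scene0.png

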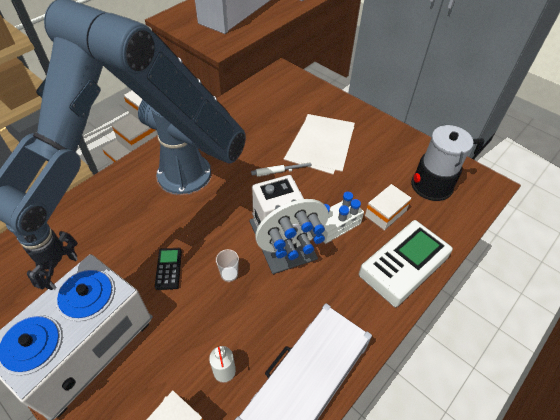

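View pics/top0.png

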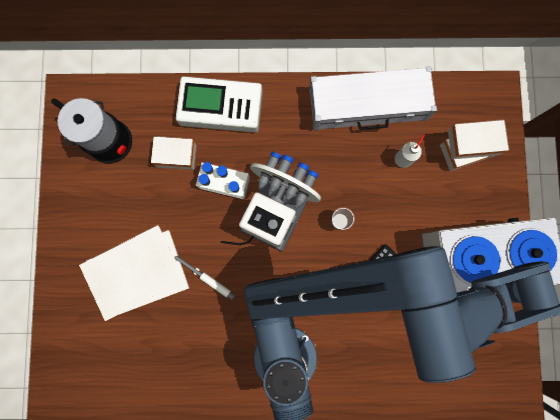

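View pics/wrist0.png

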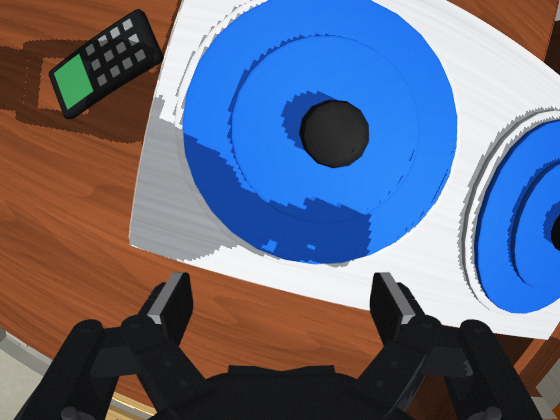

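The scene view shows the rotor near pixel (290,230), and the top view has its rim running from (250,167) to (321,198). The wrist view shows only the neighbouring apparatus. I'll zoom in next.

```bash
python3 - <<'E'
import cv2
a=cv2.imread('pics/scene0.png')[165:285,235:375]; b=cv2.imread('pics/top0.png')[140:255,180:360]
cv2.imwrite('pics/zs.png',cv2.resize(a,None,fx=5,fy=5,interpolation=cv2.INTER_CUBIC))
cv2.imwrite('pics/zt.png',cv2.resize(b,None,fx=4.4,fy=4.4,interpolation=cv2.INTER_CUBIC))
E
```

```text
(no output)
```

View pics/zs.png

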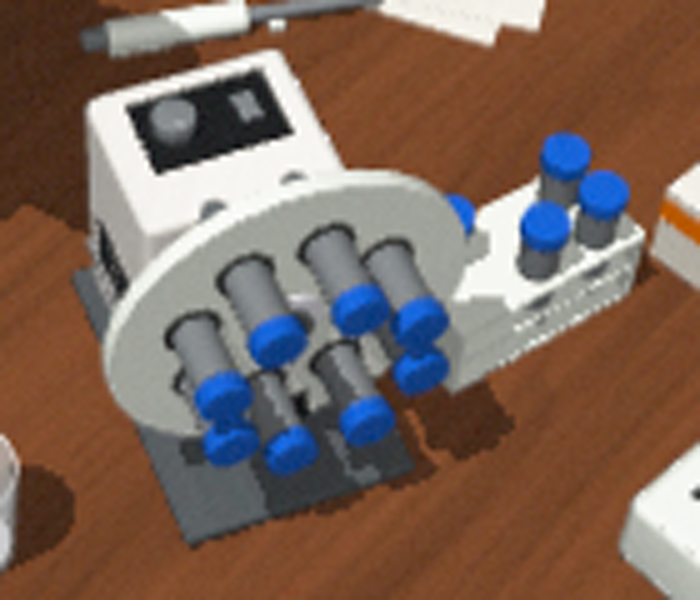

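View pics/zt.png

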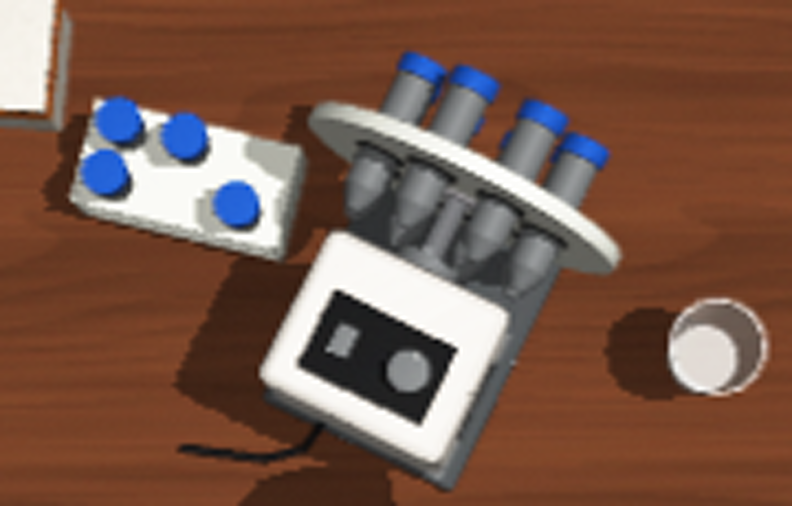

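```bash
cat >> h.py <<'E'
def tz(u,v): return 180+(u+.5)/4.4-.5,140+(v+.5)/4.4-.5
E
python3 - <<'E'
from h import *
c=manip.get_calibration('top')
P=[onz(c,*tz(u,v),.206) for u,v in[(338,232),(511,312),(437,466),(260,375)]]
print(np.round(P,3)); cen=np.mean(P,0)
ey=(P[0]-P[1]+P[3]-P[2])/2; ex=(P[0]-P[3]+P[1]-P[2])/2
print(np.linalg.norm(ey),np.linalg.norm(ex),np.degrees(np.arctan2(ex[1],ex[0])),np.degrees(np.arctan2(-ey[0],ey[1])),cen)
for th in [np.radians(np.degrees(np.arctan2(-ey[0],ey[1])))]:
    X=np.array([np.cos(th),np.sin(th),0]);Y=np.array([-np.sin(th),np.cos(th),0])
    hub=cen+X*.125; hub[2]=.175; print('hub',hub,th)
    # rim ext
    A=onz(c,*tz(313,110),.175);B=onz(c,*tz(620,264),.175);print('rim',A,B,(A+B)/2,np.degrees(np.arctan2(-(A-B)[0],(A-B)[1])),np.linalg.norm(A-B))
for n,z,s,off in(('scene','zs',5,(235,165)),('top','zt',4.4,(180,140))):
    cc=manip.get_calibration(n); im=cv2.imread(f'pics/{z}.png')
    for xo in(-.006,.006):
        pts=[]
        for a in np.radians(range(0,360,5)):
            u,v=proj(cc,hub+X*xo+.12*(np.cos(a)*Y+np.sin(a)*np.array([0,0,1])))
            pts.append([(u-off[0]+.5)*s,(v-off[1]+.5)*s])
        cv2.polylines(im,[np.int32(pts)],True,(0,0,255) if xo>0 else (0,255,0),1)
    cv2.imwrite(f'pics/{z}_o.png',im)
E
```

```text
[[ 0.523  0.081  0.206]
 [ 0.467 -0.038  0.206]
 [ 0.362  0.013  0.206]
 [ 0.425  0.134  0.206]]
0.13352304562862627 0.11432535149303781 -27.215663035836524 -26.52162993252559 [0.44406949 0.04746282 0.206     ]
hub [ 0.55591523 -0.00835414  0.175     ] -0.4628897653180531
rim [0.61562627 0.10008535 0.175     ] [ 0.5038523  -0.11561236  0.175     ] [ 0.55973928 -0.00776351  0.175     ] -27.39306779358138 0.24293810723138715
```

View pics/zs_o.png

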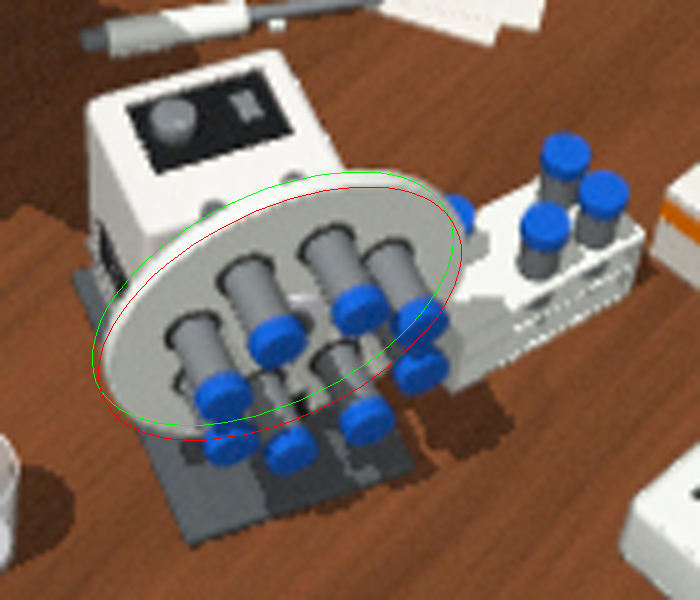

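View pics/zt_o.png

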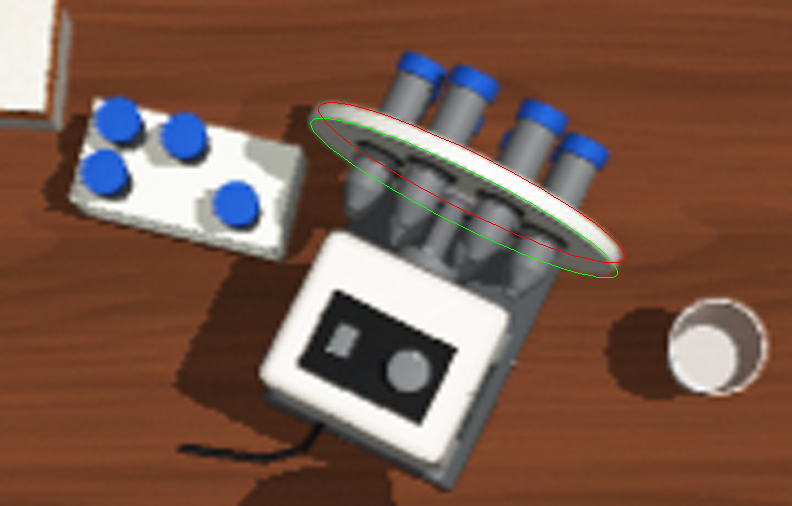

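```bash
cat >> h.py <<'E'
TH=np.radians(-27.); HUB=np.array([.5585,-.0065,.175])
X=np.array([np.cos(TH),np.sin(TH),0]);Y=np.array([-np.sin(TH),np.cos(TH),0]);Z=np.array([0,0,1.])
def rect(name,im,xo,f,s=2.4):
    """front view of disc plane: up=z, right = -Y (as seen from behind/robot side) """
    c=manip.get_calibration(name); q=[(-1,-1),(1,-1),(1,1),(-1,1)]
    src=np.float32([proj(c,HUB+X*xo+.13*(-a*Y-b*Z)) for a,b in q]); dst=np.float32([[(a+1)*.13e3*s,(b+1)*.13e3*s] for a,b in q])
    o=cv2.warpPerspective(im,cv2.getPerspectiveTransform(src,dst),(int(260*s),int(260*s)),flags=cv2.INTER_CUBIC)
    C=int(130*s)
    for r in(86,120): cv2.circle(o,(C,C),int(r*s),(0,0,255),1)
    if f: cv2.imwrite('pics/'+f+'.png',cv2.resize(o,(580,580)))
    return o
E
python3 - <<'E'
from h import *
print(manip.sense()['t'])
a=snap('scene','s1'); o=rect('scene',a,.006,'r1'); t=rect('top',cv2.imread('pics/top0.png'),-.006,'rt1')
st=manip.sense(); from scipy.spatial.transform import Rotation as R
print(np.round(R.from_quat(st['tool_rot']).as_matrix(),3))
c=manip.get_calibration('scene')
d=cv2.absdiff(a,cv2.imread('pics/scene0.png'))[165:285,235:375]; print(d.max())
E
```

```text
0.15
[[ 0.922  0.387 -0.   ]
 [ 0.387 -0.922  0.001]
 [ 0.    -0.001 -1.   ]]
147
```

View pics/r1.png

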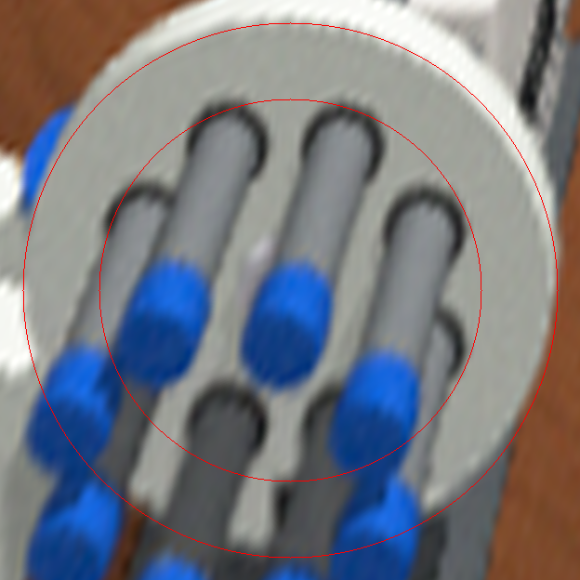

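View pics/rt1.png

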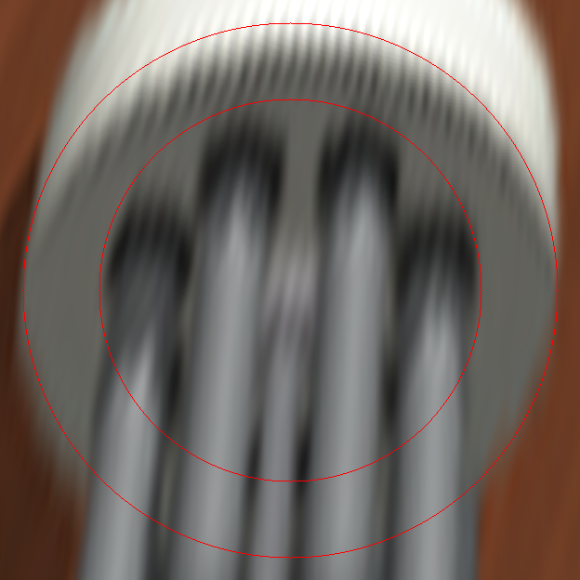

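```bash
python3 - <<'E'
from h import *
a=snap('scene','s2');b=cv2.imread('pics/s1.png');z=cv2.imread('pics/scene0.png')
def cmp(p,q):
    d=cv2.absdiff(p,q).max(2); d[:,:230]=0; ys,xs=np.where(d>30); print(len(xs), (xs.min(),xs.max(),ys.min(),ys.max()) if len(xs) else '')
cmp(z,b);cmp(b,a); print(manip.sense()['t'],manip.sense()['force'])
i=a[165:285,235:375]; cv2.imwrite('pics/zs2.png',cv2.resize(i,None,fx=5,fy=5,interpolation=cv2.INTER_CUBIC))
E
```

```text
1051 (np.int64(242), np.int64(338), np.int64(198), np.int64(268))
420 (np.int64(249), np.int64(327), np.int64(199), np.int64(268))
0.25 [-0.09962106  0.16826618 -0.06394688]
```

View pics/zs2.png

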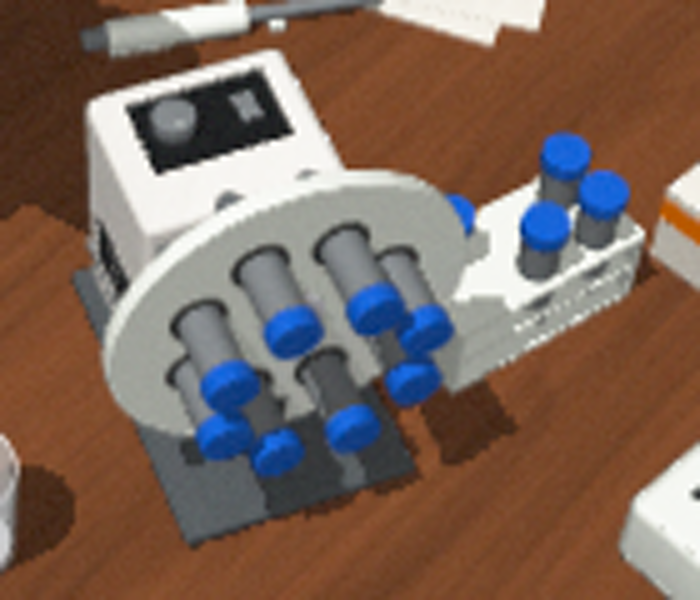

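The scene view shows the rotor still creeping: its top is moving right as seen from the front. I'll approach and track it as I go.

Request:
{"name": "arm_command", "arguments": {
  "rows": [
    [[0,0,55],0,-1],
    [[0,0,55],0,-1],
    [[0,20,50],0,-1]
  ]
}}

```text
t: 0.62
tcp_pos: [0.2419, -0.557, 0.4039]
tool_rot: [0.98, 0.197, -0.0, 0.001]
force: [0.8, -0.8, 0.4]
finger_gap: 1.001
```

```bash
cat > look.py <<'E'
from h import *
import sys
n=sys.argv[1]; cams=sys.argv[2:] or ['scene']
for k in cams:
    a=snap(k,f'{k}_{n}')
    i=a[165:285,235:375] if k=='scene' else a[140:255,180:360]
    if k!='wrist': cv2.imwrite(f'pics/z{k}_{n}.png',cv2.resize(i,None,fx=4.4,fy=4.4,interpolation=cv2.INTER_CUBIC))
s=manip.sense(); print(s['t'],np.round(s['tcp_pos'],4),np.round(s['force'],2),round(s['finger_gap'],3),np.round(s['q'],2))
E
python3 look.py 3 scene top
```

```text
0.725 [ 0.2431 -0.5573  0.4098] [-0.1  -0.09  0.2 ] 0.999 [-1.34  0.36  1.25  0.    1.52 -0.17]
```

View pics/zscene_3.png

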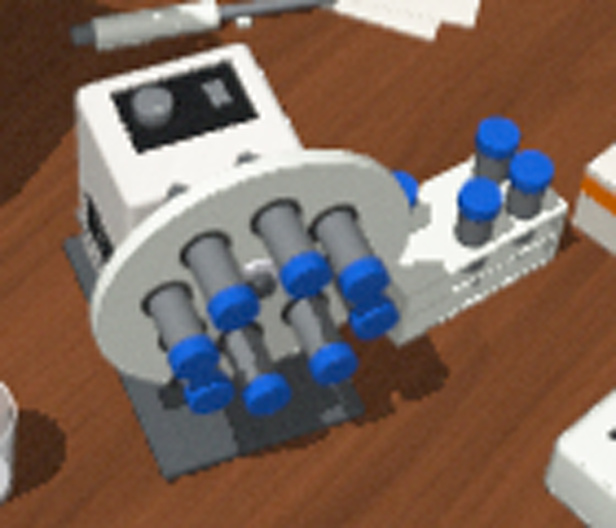

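View pics/ztop_3.png

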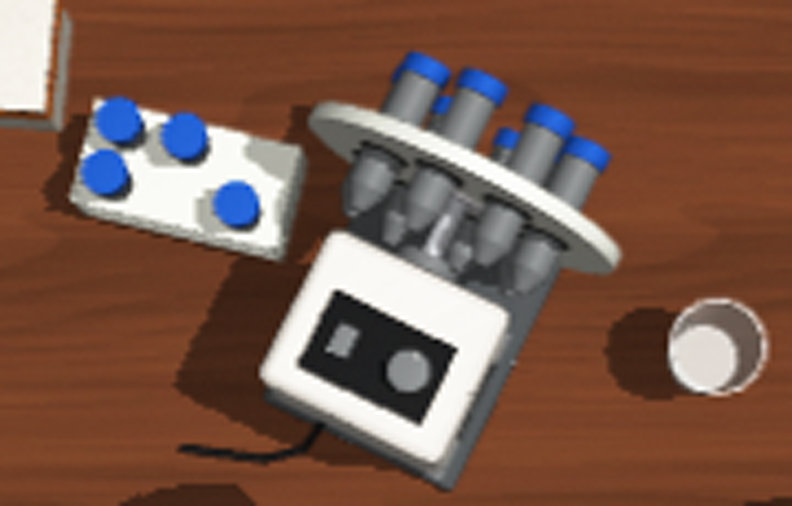

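Request:
{"name": "arm_command", "arguments": {
  "rows": [
    [[26,47,0],0.06,-1],
    [[26,47,0],0.06,-1]
  ]
}}

```text
t: 0.98
tcp_pos: [0.2943, -0.4611, 0.4015]
tool_rot: [0.967, 0.256, 0.0, -0.001]
force: [-0.4, -0.1, 0.0]
finger_gap: 1.001
```

```bash
python3 look.py 4 scene
```

```text
1.025 [ 0.2971 -0.4541  0.4018] [ 0.17  4.33 -0.23] 1.0 [-1.2   0.27  1.41  0.01  1.47 -0.15]
```

View pics/zscene_4.png

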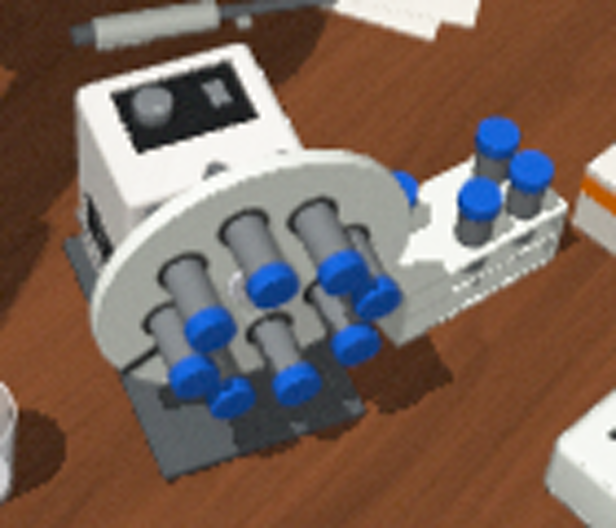

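Request:
{"name": "arm_command", "arguments": {
  "rows": [
    [[26,47,0],0.06,-1],
    [[26,47,0],0.06,-1]
  ]
}}

```text
t: 1.27
tcp_pos: [0.3465, -0.3669, 0.4016]
tool_rot: [0.949, 0.314, 0.0, -0.001]
force: [1.6, -0.8, 0.6]
finger_gap: 0.994
```

```bash
python3 look.py 5 scene
```

```text
1.325 [ 0.3487 -0.3603  0.4018] [0.09 4.61 0.2 ] 0.999 [-1.03  0.2   1.5   0.01  1.45 -0.1 ]
```

View pics/zscene_5.png

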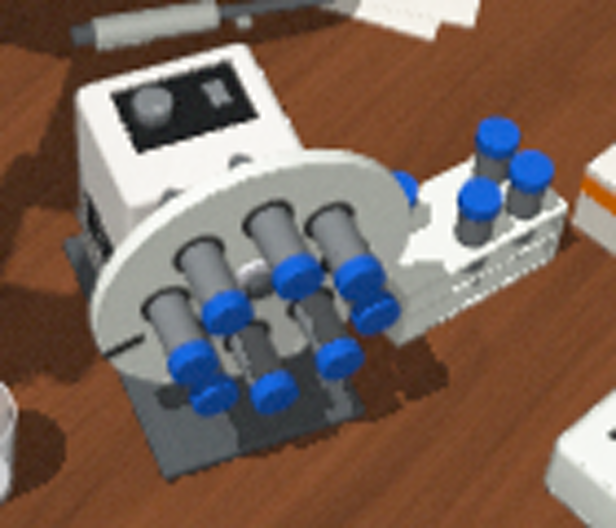

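```bash
cat >> h.py <<'E'
def mark(name,im,xo=.006,thr=70):
    c=manip.get_calibration(name); g=im.max(2); best=[]
    for deg in np.arange(0,360,1.):
        a=np.radians(deg); v=[]
        for r in(.094,.099,.104,.109,.114):
            u,w=proj(c,HUB+X*xo+r*(np.sin(a)*Y+np.cos(a)*Z)); v.append(g[int(round(w)),int(round(u))])
        best.append(np.mean(v))
    return np.array(best)
def front(c,u,v,xo=.006):
    o,d=ray(c,u,v); t=((HUB+X*xo-o)@X)/(d@X); p=o+t*d-HUB
    return np.degrees(np.arctan2(p@Y,p@Z))%360, np.hypot(p@Y,p[2])
E
python3 - <<'E'
from h import *
c=manip.get_calibration('scene')
zz=lambda u,v:(235+(u+.5)/4.4-.5,165+(v+.5)/4.4-.5)
for p in[(140,335),(108,354)]: print('5',front(c,*zz(*p)))
for p in[(155,349),(122,370)]: print('4',front(c,*zz(*p)))
for n in(4,5):
    m=mark('scene',cv2.imread(f'pics/scene_{n}.png')); print([(int(i),int(m[i])) for i in range(225,320,3)])
E
```

```text
5 (np.float64(254.31086316041942), np.float64(0.08718743919769309))
5 (np.float64(251.878378919057), np.float64(0.11342694714397676))
4 (np.float64(237.07804235842968), np.float64(0.08661992564417545))
4 (np.float64(237.91739194800283), np.float64(0.11529208869173657))
[(225, 153), (228, 154), (231, 144), (234, 83), (237, 49), (240, 122), (243, 161), (246, 158), (249, 161), (252, 162), (255, 163), (258, 161), (261, 161), (264, 162), (267, 162), (270, 160), (273, 161), (276, 163), (279, 162), (282, 162), (285, 162), (288, 161), (291, 161), (294, 163), (297, 162), (300, 162), (303, 161), (306, 163), (309, 162), (312, 163), (315, 166), (318, 161)]
[(225, 161), (228, 158), (231, 156), (234, 162), (237, 158), (240, 162), (243, 161), (246, 143), (249, 89), (252, 52), (255, 111), (258, 162), (261, 162), (264, 163), (267, 163), (270, 161), (273, 161), (276, 161), (279, 162), (282, 162), (285, 162), (288, 162), (291, 161), (294, 164), (297, 163), (300, 162), (303, 162), (306, 162), (309, 163), (312, 161), (315, 164), (318, 161)]
```

Request:
{"name": "arm_command", "arguments": {
  "rows": [
    [[26,45,0],0.06,-1],
    [[26,45,0],0.06,-1]
  ]
}}

```text
t: 1.58
tcp_pos: [0.3985, -0.2772, 0.4018]
tool_rot: [0.929, 0.37, -0.0, -0.0]
force: [0.7, 0.1, 0.1]
finger_gap: 0.997
```

```bash
cat > look2.py <<'E'
from h import *
import sys
a=snap('scene','scene_'+sys.argv[1]); m=mark('scene',a); m2=mark('scene',a)
i=np.argsort(m)[:6]; s=manip.sense(); print(s['t'],[(int(k),int(m[k])) for k in i],np.round(s['tcp_pos'],4),np.round(s['force'],2),round(s['finger_gap'],3))
cv2.imwrite(f'pics/zscene_{sys.argv[1]}.png',cv2.resize(a[145:285,235:375],None,fx=4,fy=4,interpolation=cv2.INTER_CUBIC))
E
python3 look2.py 6
```

```text
1.625 [(258, 42), (259, 49), (260, 59), (261, 71), (257, 76), (173, 79)] [ 0.4005 -0.2712  0.4019] [0.41 2.76 0.29] 0.998
```

Request:
{"name": "arm_command", "arguments": {
  "rows": [
    [[26,45,0],0.06,-1],
    [[26,45,0],0.06,-1]
  ]
}}

```text
t: 1.88
tcp_pos: [0.4505, -0.1874, 0.4018]
tool_rot: [0.905, 0.425, -0.0, -0.0]
force: [1.1, -0.9, -0.7]
finger_gap: 1.002
```

```bash
python3 look2.py 7
```

```text
1.925 [(262, 42), (261, 42), (260, 51), (263, 51), (259, 72), (158, 73)] [ 0.4526 -0.1817  0.4019] [ 1.25  2.02 -0.16] 1.003
```

Request:
{"name": "arm_command", "arguments": {
  "rows": [
    [[26,45,0],0.06,-1],
    [[26,45,0],0.06,-1]
  ]
}}

```text
t: 2.17
tcp_pos: [0.5026, -0.0977, 0.4019]
tool_rot: [0.878, 0.479, -0.0, -0.0]
force: [0.6, -0.7, 0.2]
finger_gap: 0.998
```

```bash
python3 look2.py 8
```

```text
2.225 [(263, 38), (262, 56), (264, 67), (159, 72), (189, 73), (158, 74)] [ 0.5049 -0.0921  0.4018] [1.99 2.9  0.05] 0.998
```

Request:
{"name": "arm_command", "arguments": {
  "rows": [
    [[28,46,0],0.05,-1],
    [[28,46,0],0.05,-1],
    [[0,0,0],0,-1]
  ]
}}

```text
t: 2.6
tcp_pos: [0.5592, -0.004, 0.4014]
tool_rot: [0.852, 0.524, -0.0, -0.001]
force: [-0.2, 0.8, -0.2]
finger_gap: 1.0
```

```bash
python3 look2.py 9; python3 look.py 9b top wrist
```

```text
2.65 [(263, 36), (262, 55), (264, 62), (189, 73), (188, 75), (159, 75)] [ 0.5584 -0.0055  0.4014] [0.11 0.26 0.06] 0.999
2.75 [ 0.5577 -0.007   0.4018] [ 0.15  0.6  -0.47] 1.001 [-0.21  0.29  1.38 -0.    1.48  0.26]
```

View pics/zscene_9.png

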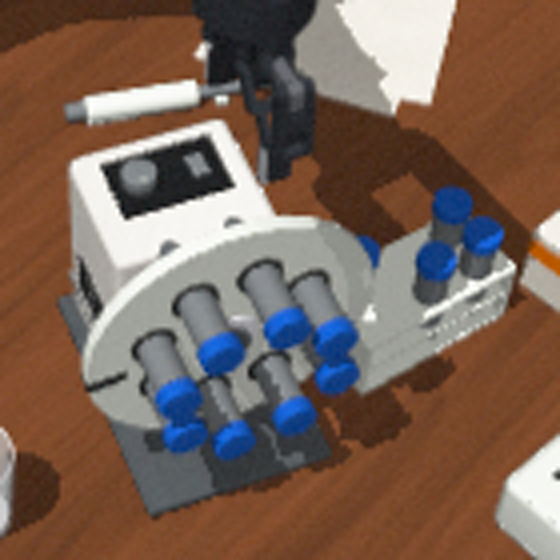

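View pics/wrist_9b.png

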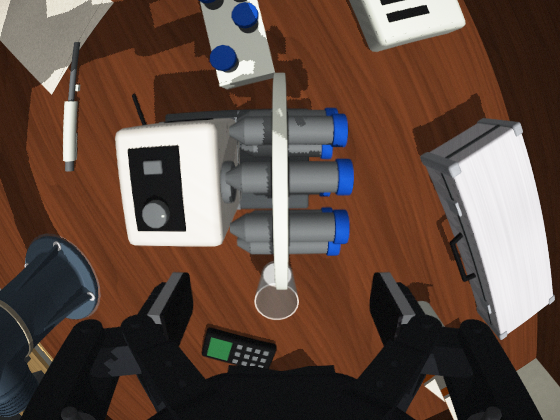

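Mark has stopped at 263° (from the top towards +Y). Grasp the rim at −50° now and carry it to +50°.

Request:
{"name": "arm_command", "arguments": {
  "rows": [
    [[-20,-40,0],0,-1],
    [[-18,-35,0],0,-1],
    [[0,0,-50],0,-1],
    [[0,0,-40],0,-1],
    [[0,0,0],0,-1]
  ],
  "squeeze": 25
}}

```text
t: 3.38
tcp_pos: [0.5173, -0.082, 0.3097]
tool_rot: [0.854, 0.52, -0.003, -0.003]
force: [-0.3, 0.4, 0.8]
finger_gap: 1.002
```

```bash
python3 look2.py 10; python3 look.py 10b wrist
```

```text
3.425 [(263, 40), (262, 58), (264, 61), (321, 73), (189, 74), (188, 74)] [ 0.5192 -0.0823  0.3119] [-0.16 -0.33  0.14] 1.0
3.475 [ 0.5204 -0.0824  0.3134] [ 0.05  0.02 -0.3 ] 0.998 [-0.37  0.31  1.59 -0.    1.24  0.11]
```

View pics/wrist_10b.png

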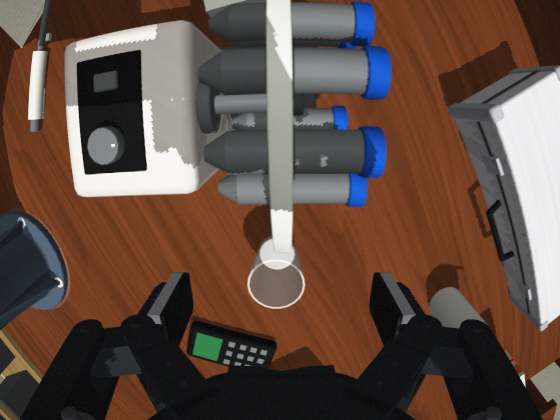

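View pics/zscene_10.png

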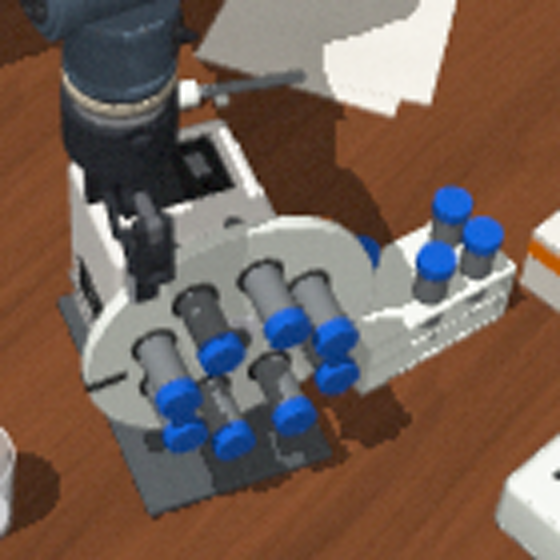

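The wrist view shows the disc centred between the pads (column 281). Descend and close.

Request:
{"name": "arm_command", "arguments": {
  "rows": [
    [[0,0,-40],0,-1],
    [[0,0,-33],0,-1],
    [[0,0,0],0,1],
    [[0,0,0],0,1],
    [[0,0,0],0,1],
    [[0,0,0],0,1]
  ],
  "squeeze": 25
}}

```text
t: 4.22
tcp_pos: [0.5204, -0.0812, 0.2406]
tool_rot: [0.853, 0.522, 0.0, 0.0]
force: [-10.7, 3.0, 6.8]
finger_gap: 0.143
```

```bash
python3 look2.py 11; python3 look.py 11b wrist
```

```text
4.275 [(311, 36), (263, 38), (312, 38), (310, 45), (313, 47), (309, 52)] [ 0.5198 -0.0812  0.2404] [-4.06  0.48  5.72] 0.135
4.325 [ 0.5198 -0.0812  0.2404] [-3.62  0.33  6.44] 0.136 [-0.37  0.4   1.68 -0.    1.06  0.1 ]
```

View pics/wrist_11b.png

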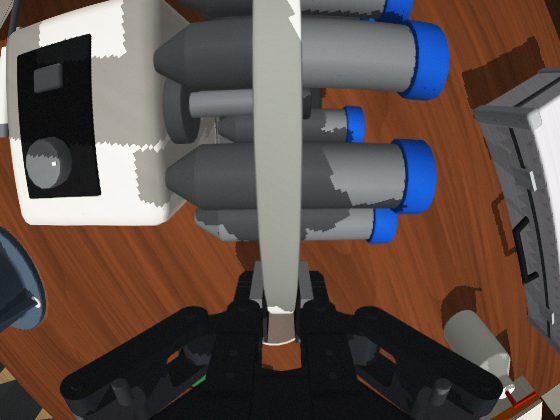

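Request:
{"name": "arm_command", "arguments": {
  "rows": [
    [[6.3,12.4,13.4],0,1],
    [[7.3,14.3,10.8],0,1],
    [[8,15.7,7.9],0,1],
    [[8.5,16.7,4.7],0,1],
    [[8.8,17.2,1.3],0,1],
    [[0,0,0],0,1]
  ]
}}

```text
t: 5.08
tcp_pos: [0.5593, -0.0019, 0.2779]
tool_rot: [0.853, 0.523, 0.001, -0.001]
force: [-3.3, 3.8, 3.9]
finger_gap: 0.137
```

```bash
python3 look2.py 12
```

```text
5.125 [(312, 29), (313, 32), (4, 36), (8, 37), (7, 37), (5, 37)] [ 0.5592 -0.0022  0.2779] [-3.96  4.24  4.4 ] 0.134
```

Request:
{"name": "arm_command", "arguments": {
  "rows": [
    [[8.7,17.1,-2],0,1],
    [[8.4,16.6,-5.3],0,1],
    [[7.9,15.5,-8.5],0,1],
    [[7.1,14,-11.4],0,1],
    [[6.1,12,-13.9],0,1],
    [[0,0,0],0,1]
  ]
}}

```text
t: 5.88
tcp_pos: [0.5964, 0.0727, 0.2356]
tool_rot: [0.853, 0.522, 0.0, -0.002]
force: [-4.1, 4.3, 0.9]
finger_gap: 0.136
```

```bash
python3 look2.py 13
```

```text
5.925 [(359, 21), (1, 27), (0, 27), (60, 59), (59, 61), (58, 67)] [0.5964 0.0726 0.2357] [-4.61  3.59  0.85] 0.139
```

View pics/zscene_13.png

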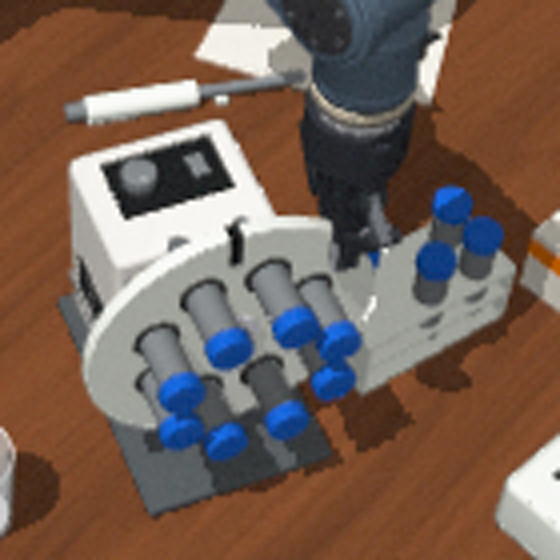

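The mark is now at 0° (the bar at zoomed pixel (235,243)). Release and watch.

Request:
{"name": "arm_command", "arguments": {
  "rows": [
    [[0,0,0],0,-0.3],
    [[0,0,0],0,-0.3],
    [[0,0,0],0,-0.3],
    [[0,0,0],0,-0.3],
    [[0,0,0],0,-0.3],
    [[0,0,0],0,-0.3]
  ]
}}

```text
t: 6.68
tcp_pos: [0.5973, 0.0703, 0.2363]
tool_rot: [0.853, 0.522, 0.0, 0.0]
force: [0.7, -0.4, -0.2]
finger_gap: 0.655
```

```bash
python3 look2.py 14
```

```text
6.725 [(338, 25), (337, 26), (339, 32), (336, 46), (79, 58), (78, 59)] [0.5973 0.0703 0.2363] [ 0.04  1.12 -1.33] 0.647
```

Request:
{"name": "arm_command", "arguments": {
  "rows": [
    [[0,0,0],0,-0.3],
    [[0,0,0],0,-0.3],
    [[0,0,0],0,-0.3],
    [[0,0,0],0,-0.3],
    [[0,0,0],0,-0.3],
    [[0,0,0],0,-0.3]
  ]
}}

```text
t: 7.48
tcp_pos: [0.5972, 0.0704, 0.2363]
tool_rot: [0.853, 0.522, -0.0, 0.0]
force: [0.0, -0.0, 0.6]
finger_gap: 0.647
```

```bash
python3 look2.py 15
```

```text
7.525 [(334, 23), (333, 27), (335, 40), (78, 61), (79, 62), (77, 62)] [0.5973 0.0703 0.2363] [0.32 0.11 0.04] 0.651
```

View pics/zscene_15.png

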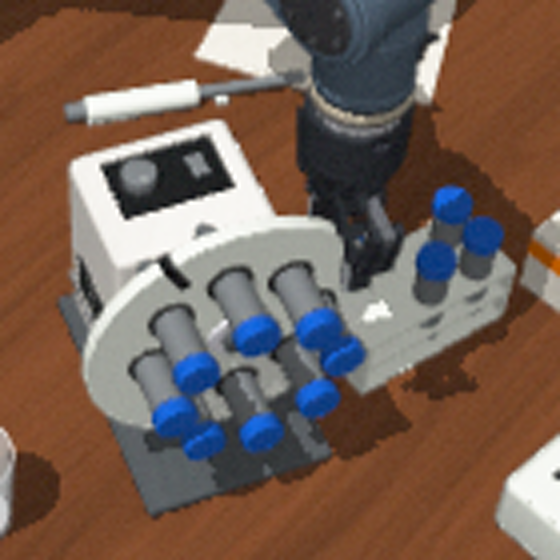

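Request:
{"name": "arm_command", "arguments": {
  "rows": [
    [[0,0,0],0,-0.3],
    [[0,0,0],0,-0.3],
    [[0,0,0],0,-0.3],
    [[0,0,0],0,-0.3],
    [[0,0,0],0,-0.3],
    [[0,0,0],0,-0.3],
    [[0,0,0],0,-0.3],
    [[0,0,0],0,-0.3]
  ]
}}

```text
t: 8.52
tcp_pos: [0.5972, 0.0703, 0.2363]
tool_rot: [0.853, 0.522, 0.0, 0.0]
force: [0.1, -0.6, 0.3]
finger_gap: 0.65
```

```bash
python3 look2.py 16
```

```text
8.575 [(333, 22), (334, 25), (335, 50), (332, 59), (78, 60), (77, 61)] [0.5972 0.0703 0.2363] [-0.38 -0.13 -0.24] 0.651
```

Stops at 263° and 333.5°, so the heavy side is straight down when the mark is near 298.5°. Regrasp just left of the top and turn −35°, which leaves the gripper away from the top tube.

Request:
{"name": "arm_command", "arguments": {
  "rows": [
    [[0,0,50],0,-0.3],
    [[-16,-31,0],0,-0.3],
    [[-16,-31,0],0,-0.3],
    [[-15,-30,0],0,-0.3],
    [[0,0,-10],0,-0.3],
    [[0,0,0],0,1],
    [[0,0,0],0,1],
    [[0,0,0],0,1],
    [[0,0,0],0,1]
  ],
  "squeeze": 25
}}

```text
t: 9.7
tcp_pos: [0.5499, -0.0207, 0.2763]
tool_rot: [0.853, 0.522, -0.0, -0.001]
force: [-2.0, 1.9, 1.7]
finger_gap: 0.138
```

```bash
python3 look2.py 17
```

```text
9.75 [(333, 21), (334, 21), (356, 35), (355, 35), (353, 36), (354, 37)] [ 0.5499 -0.0208  0.2763] [-2.37  2.11  1.37] 0.132
```

View pics/zscene_17.png

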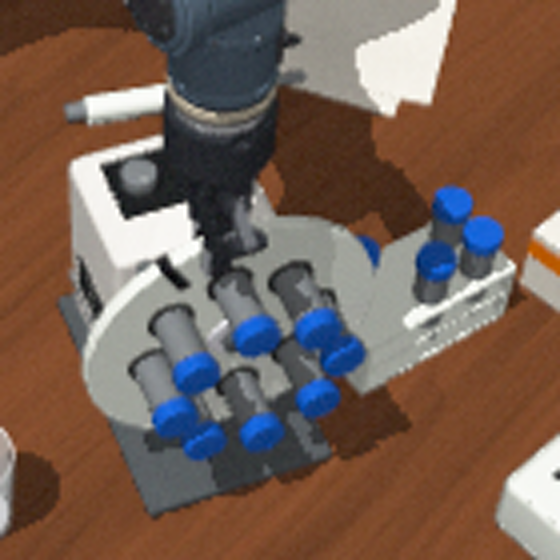

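Request:
{"name": "arm_command", "arguments": {
  "rows": [
    [[-7.7,-15.1,-3.9],0,1],
    [[-7.4,-14.6,-6.7],0,1],
    [[-6.9,-13.5,-9.2],0,1],
    [[-6,-11.9,-11.4],0,1],
    [[0,0,0],0,1],
    [[0,0,0],0,1],
    [[0,0,0],0,1],
    [[0,0,0],0,1]
  ],
  "squeeze": 25
}}

```text
t: 10.75
tcp_pos: [0.5218, -0.0771, 0.245]
tool_rot: [0.853, 0.522, -0.001, 0.0]
force: [-1.8, -0.9, -1.7]
finger_gap: 0.136
```

```bash
python3 look2.py 18; python3 look.py 18b wrist top
```

```text
10.8 [(297, 23), (298, 24), (313, 40), (314, 42), (315, 42), (316, 42)] [ 0.5219 -0.077   0.2451] [-2.98 -1.23 -3.95] 0.134
10.9 [ 0.5219 -0.0769  0.2452] [-3.28 -1.33 -2.27] 0.136 [-0.36  0.39  1.67 -0.    1.08  0.12]
```

View pics/zscene_18.png

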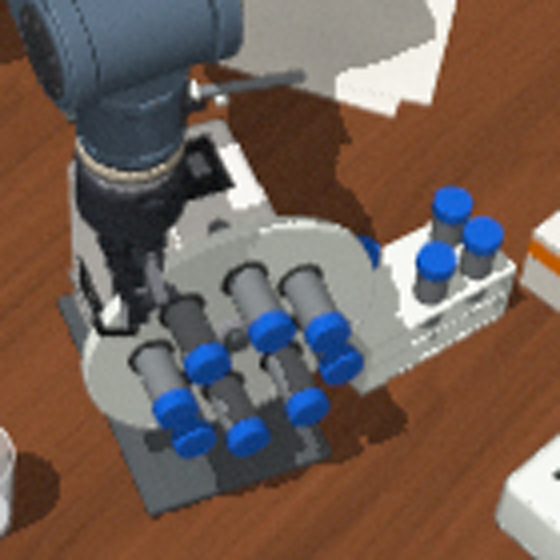

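View pics/wrist_18b.png

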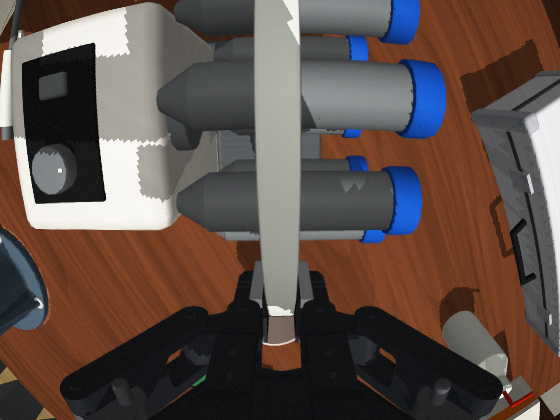

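```bash
python3 - <<'E'
from h import *
c=manip.get_calibration('scene')
for im,ps in(('17',[(230,277),(290,270),(172,312),(152,358)]),('18',[(245,273),(302,272),(182,305),(148,350)])):
  for u,v in ps: print(im,[round(float(x),3) for x in front(c,235+(u+.5)/4-.5,145+(v+.5)/4-.5)])
E
```

```text
17 [357.375, 0.077]
17 [35.456, 0.078]
17 [318.164, 0.073]
17 [272.019, 0.064]
18 [6.27, 0.077]
18 [44.504, 0.079]
18 [325.503, 0.072]
18 [282.145, 0.069]
```

Tube holes shifted by +9° (= −36° modulo 45°), which confirms the turn. The rotor is at rest and gripped, so I'm handing in.

```bash
python3 -c "
from station import manip
s=manip.sense();print(s['t'],s['finger_gap'],s['force']);print(manip.sign_off())"
```

```text
10.9 0.13629316511539905 [-3.2845544  -1.33069597 -2.27432935]
the job is handed in; nothing more can be done
None
```

The job is handed in at 10.9 s: the rotor is gripped at rest with its heavy side straight down, as best I could measure. `sign_off` reports no verdict.

**Finding the heavy side:** I used the black index mark, with angles measured from the top towards the robot's left.
- The rotor was still creeping at the start and stopped with the mark at 263°.
- I gripped the rim, turned it 97° and let go. It crept back and stopped at 333.5°.
- The midpoint, about 298°, puts the heavy side at the bottom. It stops about 35° short on either side, which is within your 22 to 53°.

**Final position:** I regripped the rim and turned it −36°. The gripper ended about 45° to the right of the top as seen from the robot, clear of the top tube.

**Last checks:**
- **Angle:** the mark reads about 297.5°, against about 298° wanted. It was partly hidden by the finger, but the tube positions had shifted to match a 36° turn.
- **Grip:** the fingers are closed on the 12 mm rim (11.6 mm opening) with 25 N commanded. I did not measure the pad force itself.
- **Bystanders:** I kept the arm above the other things on the desk and saw none of them move, but I did not measure their positions at the end.

No check failed or disagreed.

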